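# Gauge the coin solenoid's guide tube

### The job

Slip the copper-wound coil off the leaning guide tube and leave it standing on end in the shallow steel tray. Then take the gauge by its square handle, push its rod down the tube until the collar stops on the mouth, and draw it right out again. Finish while still holding the gauge in the gripper, still and with its rod level, about 20 cm above the shelf so its tip can be read, with the sprocket wheel, gear, cup and rail carriage left where they were.

Things in the scene. Friction and masses are not known exactly. Their poses are not given: they have to be found in the camera images.
- guide_tube: Fixed brass tube leaning 30 degrees from upright, roughly to the robot's right (-y). Outside diameter 20 mm, bore 13 mm, open at the top, 71 mm deep. Origin: centre of the mouth, about 87 mm above the shelf; z along the axis, up and out of the mouth; y level. Round it a 44 mm seat disc for the coil, its top 34 mm below the mouth along the axis.
- bracket: Fixed dark steel bracket that carries the guide tube: base plate 110 (x) x 64 (y) x 8 mm on the shelf, x pointing the way the tube leans; two low cheeks. Origin under the plate's centre.
- coil: Loose solenoid coil: ring of copper winding between black end flanges flush with it, outside diameter 44 mm, bore 24 mm, 40 mm long, about 0.12 kg. Starts over the guide tube on its seat, standing 6 mm beyond the mouth. Origin: centre of its lower end; z along its axis, up. May be held by its round side anywhere.
- tray: Fixed shallow steel tray, 130 (its x) x 120 (its y) x 20 mm high, wall and floor 3 mm. Origin at the centre of its underside, on the shelf; z up.
- gauge: Loose depth gauge, about 0.12 kg: rod 9 mm thick, 60 mm long (last 5 mm tapered to 6 mm), dark collar 28 mm wide, 6 mm thick, square handle 14 x 14 x 100 mm. Origin on the axis at the collar's front face, which stops on the tube's mouth; x along the axis to the tip. Starts level, z up, axis 62 mm above the shelf, in a slotted rest, tip roughly to the left (+y); lifts straight up.
- gauge_tip (a point): The end of the gauge's rod, on its axis (60 mm in front of the collar).
- gauge_grip (a point): A good place to hold the gauge: middle of the handle's thickness, 40 mm behind the collar, near the centre of mass. Free for 30 mm along the handle either way; open below, down to the rest's base plate.
- rest: Fixed aluminium rest of the gauge: base 190 x 55 x 8 mm, two slotted posts up to 67 mm high and 12 mm thick, one under the rod 30 mm in front of the collar's front face, one under the handle 92 mm behind it. Origin near the middle, on the shelf; x along the slots to the gauge's tip.
- sprocket: Bystander: matte black film sprocket wheel lying flat, about 66 mm across, 20 mm high. Origin at the centre of its underside.
- gear: Bystander: white nylon gear lying flat, about 52 mm across, 18 mm high. Origin at the centre of its underside.
- cup: Bystander: pale grey plastic coin return cup, an open box about 80 x 100 x 45 mm set slightly askew. Origin at the centre of its underside.
- carriage_top (a point): Bystander: top centre of the dark steel carriage (40 x 50 mm, top 32 mm above the shelf) that slides along y on the fixed 200 mm steel rail.

How it is judged:
By the outcome, as a careful person would: the job done as asked, in the order asked, and still so for the second after the job is handed in, while the arm keeps its last pose, push and grip.
It also fails if it takes over 64 s, if anything falls off the work surface, if the arm or the gripper's body presses on something with over 40 N, if the wrist force passes 120 N, or if a joint passes its speed limit or range.

### The arm

A 6-joint arm with a two-finger parallel gripper is mounted at the origin on the work surface. World frame = base frame: x ahead of the robot, y to its left, z up, the work surface at z = 0. Lengths are in m, angles in rad, forces in N, time in s.
With the tool pointing down it reaches from about 0.325 to 0.85 m from the base axis. Payload 15.5 kg.
Tool frame: the origin (TCP) lies midway between the tips of the shut fingers; the grasp point (between the pads) lies ctrl.pinch_z behind it (ctrl.pinch_z is the distance from the TCP to the grasp point, in m); z points along the fingers, y is the line along which they close (so a half turn about z gives the same grasp; the last joint's range is limited). The gripper opens to 91 mm and grips with 3 to 60 N. Pads are 32 mm wide; open, the fingers measure 118 mm over their backs; the gripper's body (76 mm by 178 mm) begins 60 mm behind the grasp point.
Start: joints at [-1.385, 0.494, 1.345, -0, 1.302, -0.096], TCP at [0.174, -0.6, 0.214] pointing down, gripper open.
Joint ranges: [-2.91, 2.91], [-0.82, 2.16], [0.22, 2.67], [-1.22, 4.37], [0.12, 2.79], [-3.08, 3.08]. Speed limits (rad/s): [1.89, 1.89, 2.57, 3.01, 3.01, 3.01].

### API

Orientations are given as [roll, pitch, yaw] about the fixed x, y, z axes, in that order (R = Rz(yaw) Ry(pitch) Rx(roll)).
In Python, from rig import ctrl gives the robot as it stands.
- The arm moves only by the shell command python3 -m handwheel 'ROWS' [OPENING]. ROWS is a JSON object of lists of equal length, an entry for each row: "linear": the shift along the tool's x, y, z in units of 25 mm (1.0 is 25 mm), a list of three; "spin": the turn about the tool's z in units of 6 degrees (1.0 is 6 degrees). In form: {"linear": [[tx, ty, tz], ...], "spin": [spin, ...]}. A call has 1 to 10 rows; each row shifts and turns the commanded pose from where the row before left it, along the tool's axes as they then stand; what a row does not reach is not made up. A row lasts 1/10 s, in which the tool goes at most 50 mm and 8.59 degrees, less where a joint would pass 70% of its speed; a pose out of reach is approached as far as the arm can. A call is refused whole if a number of a shift passes 1 or a number of a turn 1, either way. A call with a gripper value outside its range is refused whole. OPENING is the finger opening in mm, from 0 to 91.2, set as the call begins (- or left out, the last holds). The fingers move at their own pace and stop on an object; the grip force is fixed at half the most. Time passes only in rows, so rows that do not move let the fingers close. It gives the time, the measured TCP pose, the force, the opening and the grip force at its end, in the units of the state.
- ctrl.get_state(): the state, without advancing time (a new reading comes with each control period).
- ctrl.get_image(name): name is "side" or "top" or "wrist"; returns (picture, depth): 420x560x3 uint8, red, green, blue; 420x560 float32, m along the optical axis (not along the pixel's ray), 0 where there is no reading.
- ctrl.camera_info(name): a dict with "mtx" (3x3 intrinsics, pixels), "pose" (4x4, takes a point from camera to world coordinates). Camera axes: x right, y down, z forward; pixel columns grow to the right and rows downward; lengths in m; the calibration is good to about 2 mm. A picture is of the moment at which its call begins: read the wrist's pose just before it. camera_info takes no time and is no camera call; for the wrist camera it gives the pose at the moment of the call.
- ctrl.finish_job(): hands the job in; it is judged then, once.
The state is a dict: "t": time; "qpos": joint angles; "qvel": joint speeds; "tau": joint torques, N m; "ee_pos": TCP position; "orientation": TCP orientation; "contact_force": force on the tool from outside, world axes, zero at the start; "torque": the same for the moment, N m; "finger_gap": opening from 0.0 (shut) to 1.0 (fully open); "grasp_force": force on a finger pad.
Only numpy, scipy, OpenCV 4.12 (cv2) and the standard library are available. Lean on these libraries where they do the work, as an engineer would, in place of code of your own. Each camera call takes 0.05 s, during which the arm holds its last target. There are 200 camera calls.

## Working session

There is one attempt and no reset: what is moved stays moved. The work goes in short steps, Python scripts to look and compute and a shell command to move; the robot and the scene stay as the last step left them, time stands still between calls to the robot, and variables do not carry over. Pictures are saved under pics/ and viewed, at most 10 in all, crops included, and the job is handed in when it is done.

```bash
mkdir -p pics; ls; cat > h.py <<'E'
import numpy as np, cv2
from rig import ctrl
def snap(n,tag):
    info=ctrl.camera_info(n); im,d=ctrl.get_image(n)
    cv2.imwrite(f'pics/{tag}.png',im[:,:,::-1]); np.savez(f'pics/{tag}.npz',d=d,K=info['mtx'],T=info['pose'],im=im)
def load(tag): return np.load(f'pics/{tag}.npz')
def ray(z,u,v):
    r=np.linalg.inv(z['K'])@[u,v,1]; return z['T'][:3,3],z['T'][:3,:3]@r
def pt(tag,u,v):
    z=load(tag);o,r=ray(z,u,v); return o+r*z['d'][int(round(v)),int(round(u))]
def tri(*obs):
    A=np.zeros((3,3));b=np.zeros(3)
    for tag,u,v in obs:
        o,r=ray(load(tag),u,v);r=r/np.linalg.norm(r);P=np.eye(3)-np.outer(r,r);A+=P;b+=P@o
    return np.linalg.solve(A,b)
def proj(tag,p):
    z=load(tag);T=np.linalg.inv(z['T']);q=z['K']@(T[:3,:3]@p+T[:3,3]);return q[:2]/q[2]
def cloud(tag):
    z=load(tag);d=z['d'];v,u=np.mgrid[:420,:560]
    c=np.stack([u,v,np.ones_like(u)],-1)@np.linalg.inv(z['K']).T*d[...,None]
    return c@z['T'][:3,:3].T+z['T'][:3,3]
E
python3 - <<'E'
from h import *
for n in('side','top','wrist'): snap(n,n+'0'); print(n,np.round(ctrl.camera_info(n)['pose'],3).tolist())
print(ctrl.pinch_z,ctrl.get_state())
a=cv2.imread('pics/top0.png');b=cv2.imread('pics/side0.png')
E
```

```text
pics
side [[-0.995, -0.066, 0.071, 0.52], [-0.097, 0.692, -0.715, 0.845], [-0.003, -0.719, -0.695, 0.861], [0.0, 0.0, 0.0, 1.0]]
top [[-0.015, -0.993, 0.116, 0.467], [-1.0, 0.016, 0.009, 0.009], [-0.011, -0.116, -0.993, 1.153], [0.0, 0.0, 0.0, 1.0]]
wrist [[0.278, -0.919, -0.28, 0.253], [-0.961, -0.266, -0.08, -0.577], [-0.001, 0.291, -0.957, 0.384], [0.0, 0.0, 0.0, 1.0]]
0.0188 {'t': 0.15, 'qpos': array([-1.38448964e+00,  4.94077987e-01,  1.34598408e+00, -7.96312645e-06,
        1.30251353e+00, -9.54814759e-02]), 'qvel': array([ 0.00065268, -0.00184699, -0.00219934,  0.00034442, -0.00020822,
       -0.00109672]), 'tau': array([ 1.60963536e-03, -8.79198003e+01, -3.82050204e+01,  7.06213340e-02,
        5.01686381e-02, -5.56117652e-05]), 'ee_pos': array([ 0.17375217, -0.60005206,  0.2134535 ]), 'orientation': array([-3.14061345e+00, -8.60696992e-05,  2.81790235e-01]), 'contact_force': array([0.14904312, 0.06655251, 0.3394583 ]), 'torque': array([ 0.00942729,  0.0192918 , -0.02472222]), 'grasp_force': 0.0, 'finger_gap': 1.001270464533984}
```

View pics/top0.png

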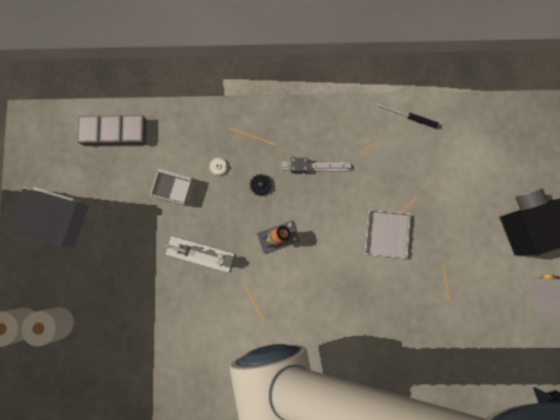

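View pics/side0.png

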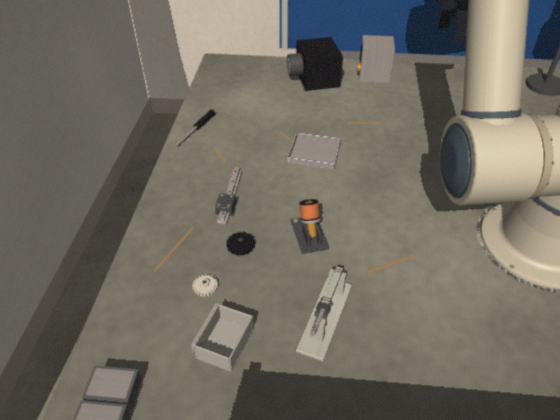

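```bash
python3 - <<'E'
from h import *
a=cv2.imread('pics/top0.png')[215:280,155:310];b=cv2.imread('pics/side0.png')[190:360,285:365]
a=cv2.resize(a,None,fx=5,fy=5,interpolation=3);b=cv2.resize(b,None,fx=3.4,fy=3.4,interpolation=3)
a=cv2.resize(cv2.imread('pics/top0.png')[215:280,155:260],(504,312),interpolation=3)
a2=cv2.resize(cv2.imread('pics/top0.png')[215:265,250:310],(312,260),interpolation=3)
c=np.zeros((580,790,3),np.uint8);c[:312,:504]=a;c[315:575,:312]=a2;c[:578,510:782]=b
cv2.imwrite('pics/m1.png',c)
for t,u,v,n in [('top0',280,236,'coil'),('top0',388,235,'tray floor'),('top0',260,185,'spr'),('side0',309,205,'coil'),('side0',315,150,'tray')]: print(n,pt(t,u,v).round(3))
for u,v in[(365,211),(409,211),(411,259),(367,257)]: print('traycorner',pt('top0',u,v).round(3), )
C=cloud('top0');z=C[...,2]
for n,(x0,x1,y0,y1,h) in {'rest':(160,240,235,275,.045),'coil':(255,305,215,260,.07)}.items():
    s=C[y0:y1,x0:x1].reshape(-1,3);m=s[:,2]>h;print(n,m.sum(),s[m].min(0),s[m].max(0),s[m].mean(0))
E
```

```text
coil [0.533 0.02  0.089]
tray floor [ 0.536 -0.291  0.004]
spr [0.686 0.076 0.021]
coil [0.539 0.031 0.097]
tray [ 0.538 -0.296  0.003]
traycorner [ 0.607 -0.228  0.002]
traycorner [ 0.606 -0.357 -0.001]
traycorner [ 0.466 -0.355 -0.   ]
traycorner [ 0.474 -0.229 -0.001]
rest 399 [0.45508131 0.00948827 0.04512029] [0.51765972 0.33749385 1.15308419] [0.4872271  0.23607788 0.1339341 ]
coil 264 [ 0.46724689 -0.00442294  0.07007973] [0.56006733 0.04764135 1.15308419] [0.53617203 0.02012365 0.10647792]
```

View pics/m1.png

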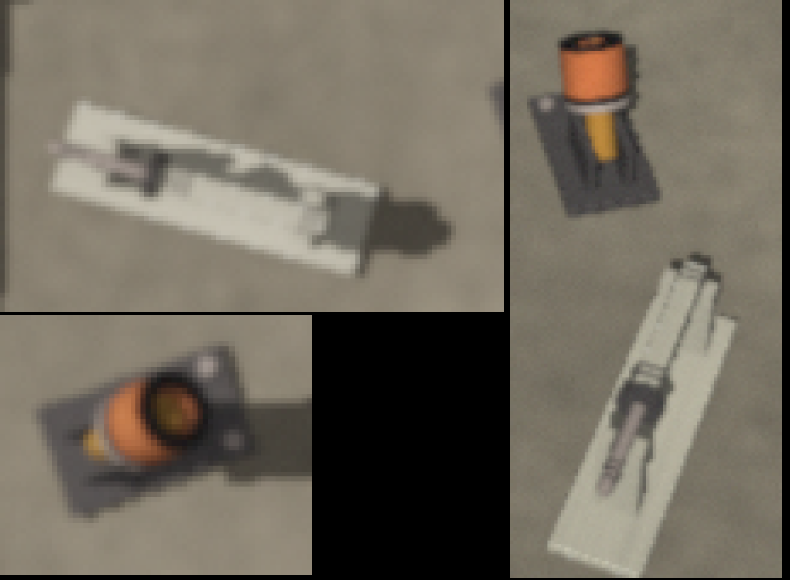

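Top view: coil near (280,236), tray (388,235), gauge rest from (168,247) to (233,265) with tip at about (165,245). The tube leans to −y, turned about 18° toward +x, and the gauge tip points +y, turned about 16° toward +x. The side view agrees. I'll move in for wrist views.

```bash
python3 -m handwheel '{"linear":[[0.5,-0.5,-0.5],[0.88,-1,-0.6],[0.88,-1,-0.6],[0.88,-1,-0.6],[0.88,-1,-0.6],[0.88,-1,-0.6],[0.88,-1,-0.6],[0.88,-1,-0.6],[0.88,-1,-0.6],[0.88,-1,-0.6]],"spin":[0,0,0,0,0,0,0,0,0,0]}' 91
python3 -m handwheel '{"linear":[[0.88,-1,0],[0.88,-1,0],[0.88,-1,0],[0.88,-1,0],[0.88,-1,0],[0.88,-1,0],[0.88,-1,0],[0.88,-1,0],[0.8,-0.9,0],[0.5,-0.5,0]],"spin":[0,0,0,0,0,0,0,0,0,0]}'
python3 -m handwheel '{"linear":[[0,0,0],[0,0,0],[0,0,0],[0,0,0],[0,0,0],[0,0,0],[0,0,0],[0,0,0],[0,0,0],[0,0,0]],"spin":[-1,-1,-1,-1,-1,-1,-1,-1,-1,-1]}'
python3 -m handwheel '{"linear":[[0,0,0],[0,0,0],[0,0,0],[0,0,0],[0,0,0],[0,0,0],[0,0,0]],"spin":[-1,-1,-1,-1,-1,-0.3,0]}'
python3 -c "
from h import *
snap('wrist','w1');print(ctrl.get_state()['qpos'].round(3))"
```

```text
t: 1.15
ee_pos: [0.3101, -0.3115, 0.3625]
orientation: [3.141, -0.0, 0.282]
contact_force: [1.6, -0.3, -0.4]
finger_gap: 0.996
grasp_force: 0.0
t: 2.15
ee_pos: [0.4447, -0.0274, 0.3619]
orientation: [-3.141, -0.001, 0.283]
contact_force: [1.0, -0.6, -0.7]
finger_gap: 0.998
grasp_force: 0.0
t: 3.15
ee_pos: [0.4442, -0.0294, 0.3618]
orientation: [3.141, -0.0, 1.334]
contact_force: [-0.1, -0.9, 0.1]
finger_gap: 0.998
grasp_force: 0.0
t: 3.85
ee_pos: [0.4442, -0.0294, 0.3618]
orientation: [3.141, 0.0, 1.885]
contact_force: [1.0, 0.0, -0.7]
finger_gap: 0.997
grasp_force: 0.0
[-0.201  0.105  1.512  0.     1.524 -0.513]
```

View pics/w1.png

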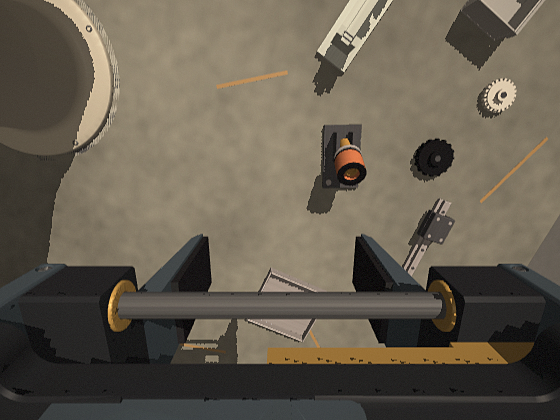

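Wrist view: coil mouth at (351,172), bracket plate corners about (322,125), (361,124), (325,188), (357,188), and the rear of the rest at (335,55). I'll go closer.

```bash
python3 -m handwheel '{"linear":[[0.87,0.87,0.6],[0.87,0.87,0.6],[0.87,0.87,0.6],[0.87,0.87,0.6],[0,0,0],[0,0,0]],"spin":[0,0,0,0,0,0]}'
python3 - <<'E'
from h import *
snap('wrist','w2')
z=load('w2');C=cloud('w2');im=z['im']
hsv=cv2.cvtColor(im,cv2.COLOR_RGB2HSV)
m=(hsv[...,1]>140)&(hsv[...,0]<15)&(C[...,2]>.05)&(C[...,2]<.13);m[240:]=0
p=C[m];print('copper',m.sum(),p.min(0),p.max(0),p.mean(0))
a=cv2.resize(cv2.imread('pics/w2.png')[0:250,200:500],(720,600),interpolation=3)
cv2.imwrite('pics/w2c.png',a)
E
```

```text
t: 4.5
ee_pos: [0.5005, 0.0801, 0.3013]
orientation: [-3.141, -0.0, 1.884]
contact_force: [-0.6, -0.6, 0.3]
finger_gap: 0.998
grasp_force: 0.0
copper 544 [0.51425023 0.00996838 0.06277145] [0.55758489 0.04687157 0.09858729] [0.53263564 0.03373914 0.08259996]
```

View pics/w2c.png

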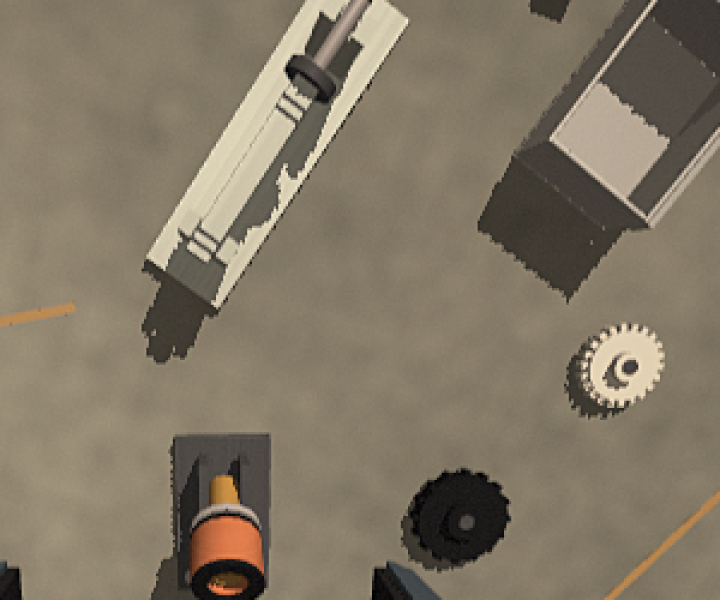

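Crop shows the coil mouth at (228,580), bracket far corners (174,435) and (270,435), gauge collar at (311,78), handle rear end at (203,245), gear (622,367), sprocket (460,517). Now I'll fit from depth.

```bash
cat > fit.py <<'E'
from h import *
from scipy.optimize import least_squares
def axis(yaw,t=np.pi/6): return np.array([np.sin(t)*np.cos(yaw),np.sin(t)*np.sin(yaw),np.cos(t)])
def cyl(p,R,h):
    def f(q):
        a=axis(q[2]);d=p-np.array([q[0],q[1],h]);return np.linalg.norm(np.cross(d,a),axis=1)-R
    return least_squares(f,[p[:,0].mean(),p[:,1].mean(),-1.25],loss='soft_l1',f_scale=.001)
E
python3 - <<'E'
from fit import *
for tag in('w1','w2'):
    z=load(tag);C=cloud(tag);hsv=cv2.cvtColor(z['im'],cv2.COLOR_RGB2HSV)
    m=(hsv[...,1]>140)&(hsv[...,0]<15)&(C[...,2]>.06)&(C[...,2]<.13);m[240:]=0
    d=z['d'];m=cv2.erode(m.astype(np.uint8),np.ones((3,3)))>0
    r=cyl(C[m],.022,.075);print(tag,'coil axis xy@z=.075',r.x[:2].round(4),'yaw deg',np.degrees(r.x[2]).round(1),'rms',np.sqrt((r.fun**2).mean()),m.sum())
    print(' zrange', np.percentile(C[m][:,2],[2,98]))
    n=(C[...,2]>.005)&(C[...,2]<.012)&(abs(C[...,0]-.535)<.08)&(abs(C[...,1]-.03)<.08);n[240:]=0
    q=np.float32(C[n][:,:2]*1000);print(' bracket',cv2.minAreaRect(q),n.sum())
    g=(C[...,2]>.063)&(C[...,2]<.085)&(C[...,1]>.13)&(C[...,1]<.32)&(abs(C[...,0]-.49)<.06)
    q=C[g];print(' gauge',g.sum(),q.min(0).round(3),q.max(0).round(3))
    b=(C[...,2]>.005)&(C[...,2]<.012)&(C[...,1]>.12)&(C[...,1]<.36)&(abs(C[...,0]-.49)<.08)
    print(' restbase',cv2.minAreaRect(np.float32(C[b][:,:2]*1000)))
    h=(C[...,2]>.0655)&(C[...,2]<.0715)&g
    print(' handle top',cv2.minAreaRect(np.float32(C[h][:,:2]*1000)),C[h][:,2].mean(),h.sum())
    for k,(u,v) in {'collar':(200+311/2.4,78/2.4),'rear':(200+203/2.4,245/2.4)}.items():
        if tag=='w2':print(k,pt(tag,u,v).round(4))
C=cloud('top0');g=(C[...,2]>.010)&(C[...,2]<.025)&(C[...,1]>-.4)&(C[...,1]<-.2)&(abs(C[...,0]-.535)<.1)
print('tray',cv2.minAreaRect(np.float32(C[g][:,:2]*1000)),g.sum())
E
```

```text
w1 coil axis xy@z=.075 [0.5387 0.0191] yaw deg -74.1 rms 0.0028947755161682982 297
 zrange [0.07062962 0.09525918]
 bracket ((535.6763916015625, 26.412925720214844), (63.79676818847656, 109.80281066894531), 18.323822021484375) 1123
 gauge 650 [0.455 0.176 0.063] [0.493 0.239 0.072]
 restbase ((480.4384460449219, 220.26638793945312), (122.00949096679688, 54.92374801635742), 73.56840515136719)
 handle top ((474.2945861816406, 209.12509155273438), (65.900634765625, 27.512184143066406), 80.79521179199219) 0.06901548561962118 551
w2 coil axis xy@z=.075 [0.5386 0.0189] yaw deg -70.4 rms 0.0005112777094799501 403
 zrange [0.07064072 0.09539936]
 bracket ((533.966552734375, 32.5009880065918), (63.66770553588867, 98.21113586425781), 18.069263458251953) 1098
 gauge 1664 [0.454 0.177 0.063] [0.52  0.318 0.078]
 restbase ((490.1950988769531, 253.65048217773438), (189.96742248535156, 55.12324905395508), 73.7689208984375)
 handle top ((487.9281311035156, 247.63253784179688), (145.5136260986328, 26.851633071899414), 73.11357116699219) 0.06857387523603851 1320
collar [0.4969 0.2737 0.0749]
rear [0.4703 0.1842 0.0704]
tray ((538.2455444335938, -283.82647705078125), (120.90919494628906, 130.25830078125), 82.75647735595703) 256
```

```bash
python3 -m handwheel '{"linear":[[-0.93,0.23,0.5],[-0.93,0.23,0.5],[-0.93,0.24,0.5],[0,0,1],[0,0,1],[0,0,1],[0,0,1],[0,0,1],[0,0,1],[0,0,0.5]],"spin":[-0.05,0,0,0,0,0,0,0,0,0]}'
python3 -m handwheel '{"linear":[[0,0,0.6],[0,0,0.6],[0,0,0.5],[0,0,0],[0,0,0]],"spin":[0,0,0,0,0]}'
```

```text
t: 5.55
ee_pos: [0.5385, 0.0179, 0.1005]
orientation: [-3.141, -0.0, 1.888]
contact_force: [-0.7, -0.9, 0.3]
finger_gap: 1.0
grasp_force: 0.0
t: 6.05
ee_pos: [0.5394, 0.0186, 0.0594]
orientation: [3.141, 0.0, 1.889]
contact_force: [0.3, -0.0, 0.9]
finger_gap: 1.001
grasp_force: 0.0
```

```bash
python3 -m handwheel '{"linear":[[0,0,0],[0,0,0],[0,0,0],[0,0,0],[0,0,0],[0,0,0],[0,0,0],[0,0,0]],"spin":[0,0,0,0,0,0,0,0]}' 0
```

```text
t: 6.85
ee_pos: [0.5392, 0.0188, 0.0589]
orientation: [-3.142, -0.0, 1.889]
contact_force: [-0.9, 0.2, 2.3]
finger_gap: 0.48
grasp_force: 30.0
```

```bash
python3 -m handwheel '{"linear":[[-0.1,0,-0.173],[-0.2,0,-0.346],[-0.3,0,-0.52],[-0.3,0,-0.52],[-0.3,0,-0.52],[-0.3,0,-0.52],[0,0,-0.5],[0,0,-0.5],[0,0,0],[0,0,0]],"spin":[0,0,0,0,0,0,0,0,0,0]}'
python3 -c "
from h import *
snap('side','s1');a=cv2.imread('pics/s1.png')[120:320,220:420];a=cv2.resize(a,(580,580),interpolation=3);cv2.imwrite('pics/s1c.png',a)"
```

```text
t: 7.85
ee_pos: [0.5509, -0.0166, 0.149]
orientation: [3.141, 0.0, 1.89]
contact_force: [-0.5, 0.6, -1.1]
finger_gap: 0.479
grasp_force: 30.0
```

View pics/s1c.png

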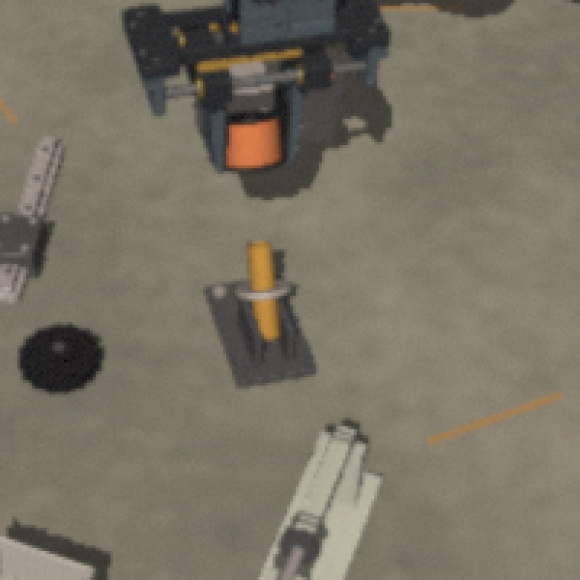

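The coil is off the tube at (252,145) in the crop, and the tube mouth is empty at (260,245). Next, carry it to the tray.

```bash
python3 -m handwheel '{"linear":[[-0.5,-0.2,0],[-0.9,-0.35,0],[-1,-0.38,0],[-1,-0.38,0],[-1,-0.38,0],[-1,-0.38,0],[-1,-0.38,0],[-1,-0.38,0],[-1,-0.38,0],[-1,-0.38,0]],"spin":[0,0,0,0,0,0,0,0,0,0]}'
python3 -m handwheel '{"linear":[[-0.5,-0.2,0.3],[-0.3,-0.13,0.8],[0,0,0.9],[0,0,0.9],[0,0,0.7],[0,0,0.5],[0,0,0.3],[0,0,0],[0,0,0]],"spin":[0,0,0,0,0,0,0,0,0]}'
python3 -c "
from h import *
snap('side','s2');a=cv2.imread('pics/s2.png')[70:220,220:420];a=cv2.resize(a,(780,585),interpolation=3);cv2.imwrite('pics/s2c.png',a)"
```

```text
t: 8.9
ee_pos: [0.5385, -0.2697, 0.1482]
orientation: [-3.141, -0.001, 1.889]
contact_force: [0.0, 0.5, -0.9]
finger_gap: 0.481
grasp_force: 30.0
t: 9.8
ee_pos: [0.5379, -0.2899, 0.0393]
orientation: [3.141, 0.0, 1.889]
contact_force: [1.2, 0.4, -0.5]
finger_gap: 0.483
grasp_force: 30.0
```

View pics/s2c.png

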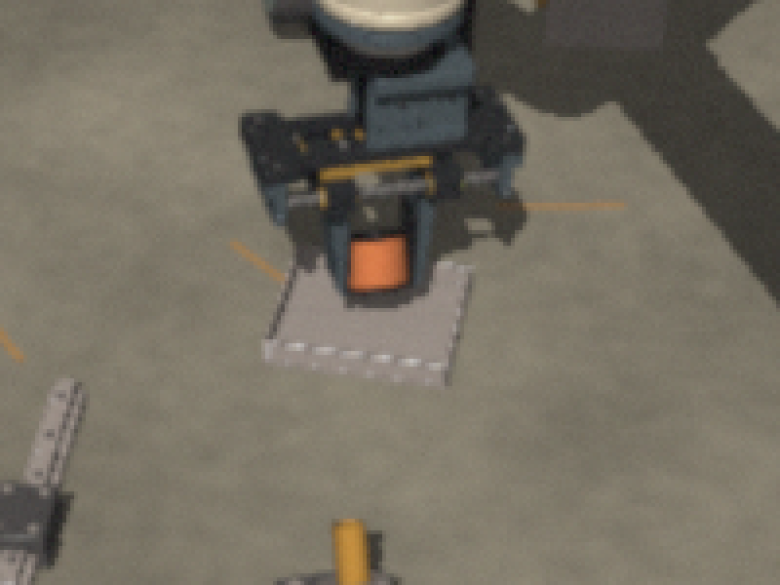

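The coil hangs over the tray, between the tray's walls (pixels (262,345)–(470,265)). I'll lower it to first contact.

```bash
python3 -m handwheel '{"linear":[[0,0,0.3],[0,0,0.3],[0,0,0.2],[0,0,0],[0,0,0]],"spin":[0,0,0,0,0]}'
python3 -m handwheel '{"linear":[[0,0,0.1],[0,0,0.05],[0,0,0],[0,0,0]],"spin":[0,0,0,0]}'
```

```text
t: 10.35
ee_pos: [0.5376, -0.2896, 0.0187]
orientation: [-3.141, -0.0, 1.889]
contact_force: [0.6, -0.0, -1.3]
finger_gap: 0.481
grasp_force: 30.0
t: 10.75
ee_pos: [0.538, -0.2899, 0.0157]
orientation: [3.141, 0.001, 1.889]
contact_force: [-1.4, 0.6, 6.6]
finger_gap: 0.482
grasp_force: 30.0
```

```bash
python3 -m handwheel '{"linear":[[0.1,0,0.04],[0.1,0,0.04],[0.09,0,0.05],[0.09,0,0.05],[0,0,0]],"spin":[0,0,0,0,0]}'
python3 -m handwheel '{"linear":[[0.08,0,0.06],[0.08,0,0.06],[0,0,0.01],[0,0,0]],"spin":[0,0,0,0]}'
```

```text
t: 11.25
ee_pos: [0.5364, -0.2822, 0.0121]
orientation: [3.139, 0.004, 1.889]
contact_force: [-0.8, -5.5, 14.7]
finger_gap: 0.483
grasp_force: 30.0
t: 11.65
ee_pos: [0.5352, -0.2781, 0.0089]
orientation: [3.139, 0.004, 1.889]
contact_force: [1.8, -1.9, 16.1]
finger_gap: 0.48
grasp_force: 30.0
```

```bash
python3 -m handwheel '{"linear":[[0,0,0],[0,0,0],[0,0,0],[0,0,0],[0,0,-0.3],[0,0,-1],[0,0,-1],[0,0,-1],[0,0,-1],[0,0,-1]],"spin":[0,0,0,0,0,0,0,0,0,0]}' 62
python3 -m handwheel '{"linear":[[0,0,-1],[0,0,-1],[0.3,0,-1],[0.8,0,-0.5],[1,0.4,0],[1,0.4,0],[1,0.4,0],[1,0.4,0]],"spin":[0,0,0,0,0,0,0,0]}'
python3 - <<'E'
from h import *
snap('side','s3');snap('wrist','w3');snap('top','t3')
a=cv2.resize(cv2.imread('pics/s3.png')[100:190,260:380],(400,300),interpolation=3)
b=cv2.resize(cv2.imread('pics/w3.png'),(400,300));c=cv2.resize(cv2.imread('pics/t3.png')[195:275,350:430],(300,300),interpolation=3)
o=np.zeros((600,800,3),np.uint8);o[:300,:400]=a;o[:300,400:]=b;o[300:,:300]=c;cv2.imwrite('pics/m3.png',o)
E
```

```text
t: 12.65
ee_pos: [0.5333, -0.2768, 0.1414]
orientation: [3.141, 0.0, 1.889]
contact_force: [-0.2, -0.2, 0.2]
finger_gap: 0.68
grasp_force: 0.0
t: 13.45
ee_pos: [0.5313, -0.1422, 0.228]
orientation: [3.141, 0.0, 1.889]
contact_force: [0.2, 0.3, 0.3]
finger_gap: 0.681
grasp_force: 0.0
```

View pics/m3.png

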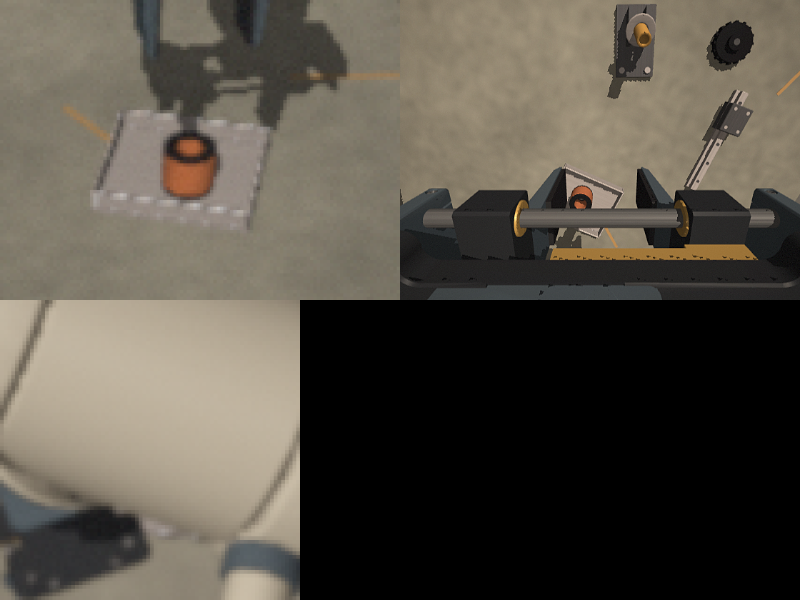

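The coil stands upright inside the tray (crop (190,165)), and the tube is empty. I'll move on to measure the tube mouth and gauge closely.

```bash
python3 -m handwheel '{"linear":[[0.94,0.22,-0.26],[0.94,0.22,-0.26],[0.94,0.22,-0.26],[0.94,0.22,-0.26],[0.94,0.22,-0.26],[0.94,0.22,-0.26],[0.94,0.22,-0.26],[0.94,0.22,-0.26],[0,0,0],[0,0,0]],"spin":[0,0,0,0,0,0,0,0,0,0]}'
python3 -c "
from h import *
snap('wrist','w4')"
python3 -m handwheel '{"linear":[[1,0.2,0],[1,0.2,0],[1,0.2,0],[0.9,0,0],[0,0,0],[0,0,0],[0,0,0],[0,0,0]],"spin":[1,1,1,1,1,0.75,0,0]}'
cat >> fit.py <<'E'
def tube(tag):
    z=load(tag);C=cloud(tag);hsv=cv2.cvtColor(z['im'],cv2.COLOR_RGB2HSV)
    m=(hsv[...,1]>110)&(hsv[...,0]>10)&(hsv[...,0]<30)&(abs(C[...,0]-.54)<.04)&(abs(C[...,1]-.01)<.05)&(C[...,2]>.012)&(C[...,2]<.1)
    m=cv2.erode(m.astype(np.uint8),np.ones((2,2)))>0
    p=C[m];r=cyl(p,.010,.075);ax=axis(r.x[2]);o=np.array([r.x[0],r.x[1],.075])
    d=p-o;rad=np.linalg.norm(np.cross(d,ax),axis=1);k=abs(rad-.010)<.0015
    print(tag,'tube',r.x[:2].round(4),np.degrees(r.x[2]).round(1),'rms',np.sqrt((r.fun[k]**2).mean()).round(5),m.sum(),'along',(d[k]@ax).max().round(4))
    a2=axis(np.radians(-71.8));f=lambda q:(np.linalg.norm(np.cross(p-np.array([q[0],q[1],.075]),a2),axis=1)-.010)
    r=least_squares(f,r.x[:2],loss='soft_l1',f_scale=.001);o=np.array([r.x[0],r.x[1],.075]);k=abs(r.fun)<.0015
    al=np.sort((p[k]-o)@a2)[-6:];print('  fixed yaw',r.x.round(4),'top',al.round(4),'mouth',(o+a2*np.median(al)).round(4))
E
python3 - <<'E'
from fit import *
snap('wrist','w5')
for t in('w3','w4','w5'): tube(t)
print(ctrl.get_state()['ee_pos'])
a=cv2.resize(cv2.imread('pics/w5.png')[0:240,130:430],(500,400),interpolation=3);b=cv2.resize(cv2.imread('pics/w4.png')[130:230,240:390],(300,200),interpolation=3)
o=np.zeros((600,500,3),np.uint8);o[:400]=a;o[400:,:300]=b;cv2.imwrite('pics/m5.png',o)
E
```

```text
t: 14.6
ee_pos: [0.5146, 0.0486, 0.2796]
orientation: [3.141, 0.0, 1.89]
contact_force: [-0.1, -0.1, 0.2]
finger_gap: 0.679
grasp_force: 0.0
t: 15.45
ee_pos: [0.5133, 0.1469, 0.2792]
orientation: [-3.141, 0.0, 1.289]
contact_force: [-0.4, 0.2, -0.3]
finger_gap: 0.676
grasp_force: 0.0
w3 tube [0.5368 0.0223] -71.3 rms 0.00086 570 along 0.0155
  fixed yaw [0.5368 0.0223] top [0.0149 0.0149 0.015  0.015  0.0155 0.0155] mouth [0.5391 0.0152 0.088 ]
w4 tube [0.5374 0.0219] -71.9 rms 0.00053 445 along 0.015
  fixed yaw [0.5374 0.0219] top [0.014  0.0141 0.0143 0.0148 0.0149 0.015 ] mouth [0.5397 0.015  0.0876]
w5 tube [0.5337 0.0416] -75.0 rms 0.00091 437 along 0.0241
  fixed yaw [0.5337 0.0416] top [0.0237 0.0237 0.0237 0.0238 0.0238 0.0239] mouth [0.5374 0.0303 0.0956]
[0.51328815 0.14701031 0.27927132]
```

View pics/m5.png

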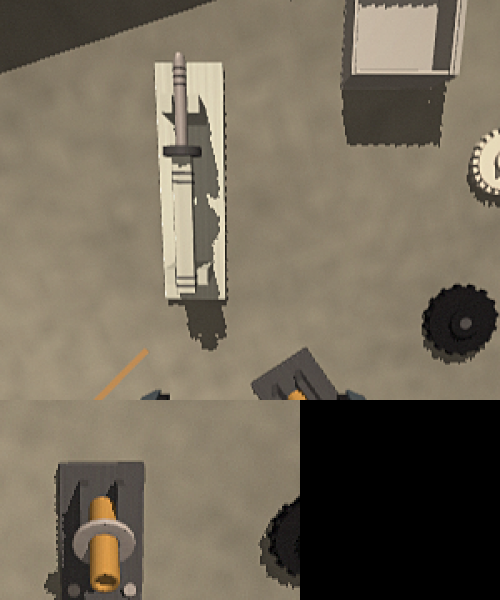

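The composite shows the gauge with tip at crop (179,53), collar (182,151), handle rear (187,292); the tube mouth in the lower inset is at (105,580).

```bash
python3 - <<'E'
from fit import *
C=cloud('w5');px=lambda x,y:(130+x/1.6667,y/1.6667)
for n,(x,y) in {'tip':(179,54),'rod':(180.5,110),'collar top':(182,151),'hand1':(183.5,200),'hand2':(185.5,250),'rear':(187,291)}.items(): print(n,pt('w5',*px(x,y)).round(4))
print('collar tri',tri(('w2',200+311/2.4,78/2.4),('w5',*px(182,151))).round(4))
print('rear tri',tri(('w2',200+203/2.4,245/2.4),('w5',*px(186,288))).round(4))
a=np.array([np.cos(np.radians(73.7)),np.sin(np.radians(73.7))]);n=np.array([-a[1],a[0]])
o=np.array([.488,.248])
m=(C[...,2]>.0655)&(C[...,2]<.072)&(abs((C[...,:2]-o)@n)<.03);P=C[m][:,:2]-o;s=P@a;w=P@n
for s0 in np.arange(-.07,.07,.01):
    k=abs(s-s0)<.004
    if k.sum()>3:print(round(s0,3),k.sum(),np.percentile(w[k],[5,50,95]).round(4))
m=(C[...,2]>.072)&(C[...,2]<.08)&(abs((C[...,:2]-o)@n)<.03);P=C[m][:,:2]-o;print('collar s',np.percentile(P@a,[5,50,95]).round(4),'w',np.percentile(P@n,[5,50,95]).round(4))
q=(C[...,2]>.058)&(C[...,2]<.0685)&(abs((C[...,:2]-o)@n)<.008)&((C[...,:2]-o)@a>.04);P=C[q][:,:2]-o;print('rod s max',(P@a).max(), np.median(P@n),np.polyfit(P@a,P@n,1))
E
```

```text
tip [0.5152 0.3357 0.0656]
rod [0.5052 0.3019 0.0672]
collar top [0.4983 0.2753 0.0735]
hand1 [0.4884 0.2438 0.0704]
hand2 [0.478  0.209  0.0676]
rear [0.4694 0.1791 0.0692]
collar tri [0.4975 0.2764 0.0656]
rear tri [0.4708 0.1832 0.0798]
-0.07 55 [-0.0064 -0.0001  0.0063]
-0.06 73 [-0.0068 -0.0005  0.0061]
-0.05 75 [-0.007  -0.0007  0.0056]
-0.04 81 [-0.0071 -0.0002  0.0064]
-0.03 75 [-0.0064 -0.0002  0.006 ]
-0.02 66 [-0.0068 -0.0007  0.0056]
-0.01 84 [-0.0071 -0.0003  0.0063]
0.0 84 [-0.0072 -0.0007  0.0059]
0.01 81 [-0.0067 -0.0006  0.0055]
0.02 84 [-0.007  -0.0004  0.0062]
0.03 53 [-0.0131 -0.0026  0.0119]
0.04 27 [-0.0025 -0.0002  0.0022]
0.05 24 [-0.0031 -0.0005  0.0019]
0.06 128 [-0.0128  0.0001  0.0127]
0.07 44 [-0.0105 -0.0003  0.01  ]
collar s [0.0274 0.0297 0.0319] w [-0.01   -0.0011  0.0077]
rod s max 0.09260087378580822 -0.0007379319092160586 [-0.01282714  0.00034314]
```

```bash
python3 -m handwheel '{"linear":[[0.9,-0.7,0.3],[0.9,-0.7,0.5],[0.9,-0.68,0.7],[0,0,1],[0,0,1],[0,0,1],[0,0,1],[0,0,1],[0,0,0.6],[0,0,0.3]],"spin":[0.02,0,0,0,0,0,0,0,0,0]}'
python3 -m handwheel '{"linear":[[0,0,0.6],[0,0,0.6],[0,0,0.5],[0,0,0.34],[0,0,0],[0,0,0]],"spin":[0,0,0,0,0,0]}'
```

```text
t: 16.5
ee_pos: [0.4818, 0.2266, 0.0931]
orientation: [-3.14, 0.001, 1.286]
contact_force: [0.9, 0.3, -0.0]
finger_gap: 0.681
grasp_force: 0.0
t: 17.1
ee_pos: [0.4824, 0.2272, 0.0437]
orientation: [3.141, -0.0, 1.285]
contact_force: [-0.8, 0.9, 0.1]
finger_gap: 0.679
grasp_force: 0.0
```

```bash
python3 -m handwheel '{"linear":[[0,0,0],[0,0,0],[0,0,0],[0,0,0],[0,0,0],[0,0,0],[0,0,0],[0,0,-0.3],[0,0,-0.5],[0,0,-0.5]],"spin":[0,0,0,0,0,0,0,0,0,0]}' 0
python3 -m handwheel '{"linear":[[0.3,0,0],[0.8,0,0],[0.9,0,0],[0.9,0,0],[0.9,0,0],[0.6,0,0],[0.3,0,0],[0,0,0],[0,0,0]],"spin":[0,0,0,0,0,0,0,0,0]}'
```

```text
t: 18.1
ee_pos: [0.4822, 0.2272, 0.0771]
orientation: [3.142, -0.0, 1.285]
contact_force: [-0.4, -0.2, -0.1]
finger_gap: 0.155
grasp_force: 30.0
t: 19.0
ee_pos: [0.515, 0.3393, 0.0757]
orientation: [-3.141, 0.001, 1.285]
contact_force: [-0.8, -0.3, -0.9]
finger_gap: 0.151
grasp_force: 30.0
```

```bash
python3 -m handwheel '{"linear":[[0,0,0.4],[0,0,0.4],[0,0,0.1],[0,0,0.1],[0,0,0.1],[0,0,0]],"spin":[0,0,0,0,0,0]}'
python3 - <<'E'
from h import *
snap('side','s6');print(ctrl.get_state()['contact_force'],ctrl.get_state()['ee_pos'])
C=cloud('s6');z=load('s6')
a=cv2.resize(cv2.imread('pics/s6.png')[230:420,220:420],(600,570),interpolation=3);cv2.imwrite('pics/s6c.png',a)
E
```

```text
t: 19.6
ee_pos: [0.5154, 0.3399, 0.0482]
orientation: [3.142, -0.0, 1.285]
contact_force: [-0.6, 2.4, 7.1]
finger_gap: 0.154
grasp_force: 30.0
[-0.8724537   2.02108056  5.90792141] [0.51544302 0.33986622 0.04820123]
```

```bash
python3 -m handwheel '{"linear":[[0,0,0.1],[0,0,0.1],[0,0,0.1],[0,0,0.1],[0,0,0]],"spin":[0,0,0,0,0]}'
cat > gdir.py <<'E'
from h import *
import sys
def gdir(tag,psi=None):
    s=ctrl.get_state();p=s['ee_pos']+[0,0,.0188];psi=s['orientation'][2]
    snap('side',tag);C=cloud(tag)
    t=np.array([np.cos(psi),np.sin(psi),0]);n=np.array([-t[1],t[0],0]);D=C-p
    f=D@t;w=D@n;h=D[...,2]
    m=(f>.022)&(f<.13)&(abs(w)<.006)&(C[...,2]>.012)&(load(tag)['d']>0)
    for lo in np.arange(.02,.13,.01):
        k=m&(f>=lo)&(f<lo+.01)
        if k.sum()>2:print(round(lo+.005,3),k.sum(),np.percentile(h[k],[10,50,90]).round(4),w[k].mean().round(4))
    print('pinch',p.round(4),'F',s['contact_force'].round(1))
if __name__=='__main__': gdir(sys.argv[1])
E
python3 gdir.py s7
```

```text
t: 20.15
ee_pos: [0.5155, 0.3398, 0.0382]
orientation: [3.141, -0.0, 1.285]
contact_force: [-0.8, 2.3, 7.3]
finger_gap: 0.149
grasp_force: 30.0
0.025 208 [-0.0005  0.1095  0.3827] 0.0001
0.035 210 [-0.0058  0.1613  0.3806] 0.0002
0.045 318 [-0.005   0.2329  0.3758] -0.0003
0.055 161 [-0.0175  0.255   0.3715] 0.0002
0.065 99 [-0.0233  0.3542  0.3661] -0.0013
0.075 112 [-0.0282  0.3481  0.3621] 0.0009
0.085 88 [-0.0337  0.3317  0.3477] 0.0017
0.095 33 [-0.04   -0.0358 -0.0336] -0.0006
0.105 16 [-0.0417 -0.0398 -0.0376] -0.0008
pinch [0.5155 0.3398 0.057 ] F [-0.8  2.3  7.3]
```

Rear on the rest's post gives about 22° tip-down with only 7 N. I'll tilt slightly more, then lift and turn to the tube's yaw.

```bash
python3 -m handwheel '{"linear":[[0,0,0.1],[0,0,0.05],[0,0,0],[0,0,-0.5],[0,0,-1],[0,0,-1],[0,0,-1],[0,0,-1],[0,0,-0.8],[0,0,0]],"spin":[0,0,0,0,0,0,0,0,0,0]}'
python3 -m handwheel '{"linear":[[0,0,0],[0,0,0],[0,0,0],[0,0,0],[0,0,0],[0,0,0],[0,0,0]],"spin":[-1,-1,-1,-1,-1,-0.77,0]}'
python3 gdir.py s8
```

```text
t: 21.2
ee_pos: [0.5163, 0.3403, 0.1699]
orientation: [3.139, -0.003, 1.285]
contact_force: [0.7, -0.1, -1.7]
finger_gap: 0.149
grasp_force: 30.0
t: 21.9
ee_pos: [0.5147, 0.3394, 0.1661]
orientation: [-3.14, 0.0, 1.891]
contact_force: [-0.1, 0.7, -0.9]
finger_gap: 0.152
grasp_force: 30.0
0.025 259 [-0.0016  0.11    0.3852] 0.0
0.035 247 [-0.0074  0.1619  0.3855] -0.0002
0.045 442 [0.1877 0.2247 0.3842] -0.0002
0.055 107 [-0.024  -0.0085  0.3898] -0.0006
0.065 130 [-0.0287  0.3882  0.39  ] -0.0004
0.075 430 [0.2824 0.3684 0.3838] -0.0002
0.085 444 [0.3075 0.3359 0.3577] -0.0002
0.095 40 [-0.0469 -0.0437 -0.0404] -0.0016
0.105 4 [-0.0481 -0.0474 -0.0457] -0.001
pinch [0.5147 0.3394 0.1849] F [-0.1  0.7 -0.9]
```

```bash
python3 -m handwheel '{"linear":[[-0.5,-0.1,0],[-0.9,-0.16,0],[-1,-0.18,0],[-1,-0.18,0],[-1,-0.18,0],[-1,-0.18,0],[-1,-0.18,0],[-1,-0.18,0],[-1,-0.18,0],[-1,-0.18,0]],"spin":[0,0,0,0,0,0,0,0,0,0]}'
python3 -m handwheel '{"linear":[[-1,-0.18,0],[-1,-0.18,0],[-1,-0.18,0],[-1,-0.18,0],[-1,-0.18,0],[-1,-0.18,0],[-1,-0.18,0.3],[-0.7,-0.16,0.6],[-0.43,0,0.6],[0,0,0]],"spin":[0,0,0,0,0,0,0,0,0,0]}'
python3 gdir.py s9
python3 -c "
from h import *
M=np.array([.5393,.0152,.0873]);print(proj('s9',M))
u,v=map(int,proj('s9',M));im=cv2.imread('pics/s9.png')[v-50:v+40,u-50:u+50];cv2.imwrite('pics/s9c.png',cv2.resize(im,(660,594),interpolation=3));print(u-50,v-50)"
```

```text
t: 22.95
ee_pos: [0.5482, 0.1016, 0.167]
orientation: [-3.141, 0.0, 1.887]
contact_force: [0.1, -0.7, -0.9]
finger_gap: 0.152
grasp_force: 30.0
t: 23.95
ee_pos: [0.5772, -0.1014, 0.1269]
orientation: [-3.138, -0.002, 1.887]
contact_force: [-0.1, 0.2, -1.0]
finger_gap: 0.15
grasp_force: 30.0
0.025 136 [-0.0008  0.1085  0.138 ] 0.0004
0.035 101 [-0.0067  0.1579  0.1721] 0.0002
0.045 264 [0.191  0.2307 0.268 ] -0.0
0.055 32 [-0.0256 -0.02   -0.0083] -0.0008
0.065 17 [-0.0306 -0.0275 -0.0235] -0.0015
0.075 40 [-0.0346  0.137   0.375 ] -0.0021
0.085 263 [0.31   0.3401 0.3718] -0.0008
0.095 54 [-0.0462  0.3596  0.3692] 0.0012
0.115 6 [-0.0635 -0.0628 -0.0614] -0.0011
0.125 7 [-0.0602 -0.0563 -0.0544] 0.0026
pinch [ 0.5772 -0.1014  0.1457] F [-0.1  0.2 -1. ]
[309.18938273 203.52120972]
259 153
```

View pics/s9c.png

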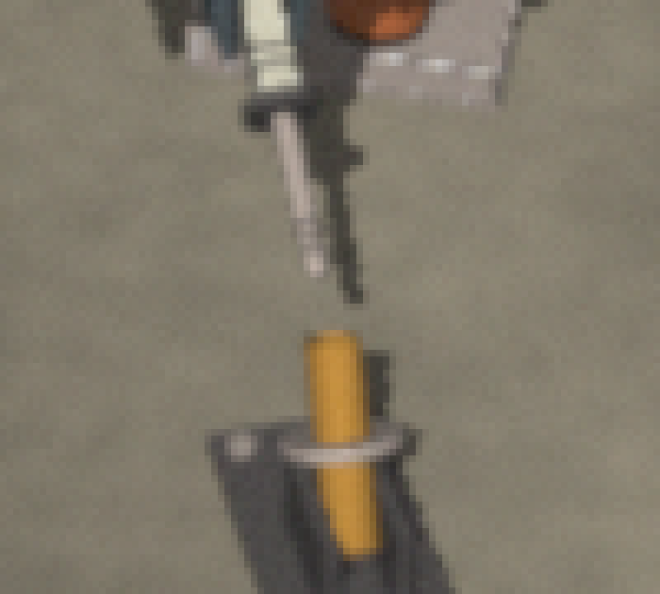

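The tip is at crop (317,273), i.e. pixel (307.0,194.4); the tube's upper rim edge is at crop y≈331, centred at x≈334 (pixel (309.6,203.2)).

```bash
python3 - <<'E'
from h import *
M=np.array([.5393,.0152,.0873]);t=np.array([-.3123,.95,0]);z=np.array([0,0,1.]);e=.866*t+.5*z;P=np.array([.95,.3123,0])
u=-.5*t+.866*z
print('rim+e out',proj('s9',M+.01*e),'M',proj('s9',M),'sides',proj('s9',M+.01*P),proj('s9',M-.01*P), 'seat', proj('s9',M-.034*u+.022*P),proj('s9',M-.034*u-.022*P))
st=ctrl.get_state();p=st['ee_pos']+z*.0188;a=st['orientation'][2];tt=np.array([np.cos(a),np.sin(a),0])
for ph in(23,25.5,28):
    c,s=np.cos(np.radians(ph)),np.sin(np.radians(ph));print(ph,proj('s9',p+.1155*(c*tt-s*z)),p+.1155*(c*tt-s*z),'collar',proj('s9',p+.0555*(c*tt-s*z)))
# subpixel brass silhouette in s9
im=load('s9')['im'];h=cv2.cvtColor(im,cv2.COLOR_RGB2HSV);m=(h[...,1]>110)&(h[...,0]>10)&(h[...,0]<28)
for v in range(199,240,4):
    x=np.where(m[v,290:330])[0]+290;print(v,(x.min(),x.max()) if len(x) else None)
for s in(.0,-.01,-.02): print(s,proj('s9',M+s*u+.01*P),proj('s9',M+s*u-.01*P))
E
```

```text
rim+e out [310.27547326 204.47204697] M [309.18938273 203.52120972] sides [304.87643896 204.19548499] [313.49050147 202.84878313] seat [301.22519846 219.55342581] [320.02590619 216.52578428]
23 [307.55912632 194.22249512] [5.44331557e-01 4.48942577e-04 1.01727289e-01] collar [301.75059695 170.87343686]
25.5 [307.25488466 195.13679947] [ 0.54497731 -0.00151745  0.0971327 ] collar [301.61812779 171.35016037]
28 [306.9322031  195.95528096] [ 0.54568498 -0.00367238  0.09263277] collar [301.476438   171.78395831]
199 None
203 (np.int64(308), np.int64(311))
207 (np.int64(306), np.int64(313))
211 (np.int64(306), np.int64(314))
215 (np.int64(306), np.int64(314))
219 (np.int64(307), np.int64(313))
223 (np.int64(311), np.int64(314))
227 (np.int64(307), np.int64(315))
231 (np.int64(309), np.int64(316))
235 (np.int64(310), np.int64(316))
239 None
0.0 [304.87643896 204.19548499] [313.49050147 202.84878313]
-0.01 [305.31954708 208.49129297] [313.91339465 207.13580988]
-0.02 [305.76069916 212.76813768] [314.33442611 211.40396379]
```

```bash
python3 -m handwheel '{"linear":[[0.23,0,0.11],[0.23,0,0.11],[0.23,0,0.11],[0.11,0,0.05],[0,0,0]],"spin":[0,0,0,0,0]}'
python3 -m handwheel '{"linear":[[0.1,0,0.05],[0,0,0],[0,0,0]],"spin":[0,0,0]}'
```

```text
t: 24.5
ee_pos: [0.572, -0.0809, 0.1201]
orientation: [-3.141, -0.0, 1.89]
contact_force: [-0.5, -0.9, -1.5]
finger_gap: 0.148
grasp_force: 30.0
t: 24.8
ee_pos: [0.5715, -0.0795, 0.1189]
orientation: [3.141, 0.0, 1.889]
contact_force: [0.8, 0.2, -1.1]
finger_gap: 0.151
grasp_force: 30.0
```

```bash
python3 -m handwheel '{"linear":[[0,0,0.05],[0,0,0.05],[0,0,0],[0,0,0],[0,0,0]],"spin":[0,0,0,0,0]}'
cat > rel.py <<'E'
from rig import ctrl
import numpy as np
s=ctrl.get_state();M=np.array([.5393,.0152,.0873]);p=s['ee_pos']+[0,0,.0188]-M;t=np.array([-.3123,.95,0]);P=np.array([.95,.3123,0])
T=p@t;Z=p[2];Pp=p@P
print('pinch rel mouth mm t %.1f z %.1f P %.1f'%(T*1e3,Z*1e3,Pp*1e3),'psi',np.degrees(s['orientation'][2]).round(2),'F',s['contact_force'].round(1))
# required pinch for targets
for ph,d,ee in [(25.5,4,2.5),(34,6,3),(42,9,3),(50,14,2.5),(55,18,2),(60,22,0),(60,30,0)]:
    a=np.radians(ph);tip=np.array([.866*ee+.5*d,.5*ee-.866*d]);q=tip-115.5*np.array([np.cos(a),-np.sin(a)])
    print(ph,d,ee,q.round(1),'units',((q[0]-T*1e3)/25).round(2),((Z*1e3-q[1])/25).round(2))
E
python3 rel.py
```

```text
t: 25.3
ee_pos: [0.5716, -0.0795, 0.1165]
orientation: [3.141, 0.0, 1.889]
contact_force: [1.3, -1.5, 2.8]
finger_gap: 0.151
grasp_force: 30.0
pinch rel mouth mm t -100.0 z 48.0 P 1.1 psi 108.24 F [ 1.3 -1.5  2.8]
25.5 4 2.5 [-100.1   47.5] units -0.0 0.02
34 6 3 [-90.2  60.9] units 0.39 -0.52
42 9 3 [-78.7  71. ] units 0.85 -0.92
50 14 2.5 [-65.1  77.6] units 1.4 -1.18
55 18 2 [-55.5  80. ] units 1.78 -1.28
60 22 0 [-46.8  81. ] units 2.13 -1.32
60 30 0 [-42.8  74. ] units 2.29 -1.04
```

```bash
python3 -m handwheel '{"linear":[[0.09,-0.03,-0.13],[0.1,0,-0.13],[0.1,0,-0.13],[0.1,0,-0.13],[0,0,0],[0,0,0]],"spin":[0,0,0,0,0,0]}'
python3 rel.py | head -1; python3 gdir.py s10 | head -12
```

```text
t: 25.9
ee_pos: [0.5677, -0.0703, 0.1295]
orientation: [3.141, 0.0, 1.889]
contact_force: [-0.1, 0.4, -1.5]
finger_gap: 0.148
grasp_force: 30.0
pinch rel mouth mm t -90.1 z 61.0 P 0.3 psi 108.26 F [-0.1  0.4 -1.5]
0.025 123 [-0.0017  0.1071  0.1315] 0.0001
0.035 108 [-0.0071  0.1583  0.1721] -0.0003
0.045 269 [0.1897 0.2297 0.2653] -0.0001
0.055 41 [-0.0241 -0.0142  0.3746] -0.0002
0.065 37 [-0.0297 -0.0237  0.3797] -0.0014
0.075 65 [-0.0342  0.369   0.3763] -0.002
0.085 314 [0.3008 0.3368 0.368 ] -0.0001
0.095 44 [-0.0596 -0.0434  0.3654] 0.0005
0.105 44 [-0.0753 -0.0682 -0.059 ] -0.0004
0.115 34 [-0.0975 -0.0833 -0.0774] 0.0003
0.125 55 [-0.1113 -0.1016 -0.0809] -0.0008
pinch [ 0.5677 -0.0703  0.1483] F [-0.1  0.4 -1.5]
```

The tip slipped over the rim without engaging. I'll back off and measure tip and mouth together with the wrist camera's depth.

```bash
python3 -m handwheel '{"linear":[[0,0,-0.2],[-0.6,0,0],[-0.8,0,0.2],[0,0,0],[0,0,0],[0,0,0]],"spin":[0,0,0,0,0,0]}'
cat > wfit.py <<'E'
from fit import *
import sys
def run(tag,verbose=1):
    s=ctrl.get_state();snap('wrist',tag);C=cloud(tag);zz=load(tag);hsv=cv2.cvtColor(zz['im'],cv2.COLOR_RGB2HSV)
    M=np.array([.5393,.0152,.0873]);t=np.array([-.3123,.95,0]);P=np.array([.95,.3123,0])
    D=(C-M)*1e3;T=D@t;W=D@P;Z=D[...,2]
    pin=(s['ee_pos']+[0,0,.0188]-M)*1e3;pT,pW,pZ=pin@t,pin@P,pin[2]
    print('pinch t %.1f W %.1f z %.1f F'%(pT,pW,pZ),s['contact_force'].round(1))
    br=(hsv[...,1]>100)&(hsv[...,0]>10)&(hsv[...,0]<30)&(abs(W)<20)&(abs(T)<50)&(Z<15)
    e=.866*T+.5*Z;u=-.5*T+.866*Z
    k=br&(abs(u)<3)&(abs(e)<14);print('mouth face px',k.sum(),'e',np.percentile(e[k],[2,50,98]).round(1) if k.any() else '','W',np.percentile(W[k],[2,50,98]).round(1) if k.any() else '','u med',np.median(u[k]).round(2) if k.any() else '')
    out=br&(u<-3)&(u>-33);print(' tube side W',np.percentile(W[out],[2,50,98]).round(1) if out.any() else '',' e max',np.percentile(e[out],98).round(1) if out.any() else '')
    m=(T>pT+25)&(T<pT+125)&(abs(W-pW)<6.5)&(Z<pZ+5)&(Z>pZ-125)&~br&(zz['d']>0)&(Z>-60)
    p=np.stack([T[m],W[m],Z[m]],1)
    # robust axis fit of rod R=4.5 in tZ plane, passing near pinch
    def f(q):
        a=q[0];g=np.array([np.cos(a),q[3],-np.sin(a)]);g/=np.linalg.norm(g);o=np.array([pT,pW+q[2],pZ+q[1]]);return np.linalg.norm(np.cross(p-o,g),axis=1)-4.5
    best=None
    for a0 in np.radians([15,25,35,45,55]):
        r=least_squares(f,[a0,0,0,0],loss='cauchy',f_scale=.3)
        if best is None or r.cost<best.cost: best=r
    q=best.x;g=np.array([np.cos(q[0]),q[3],-np.sin(q[0])]);g/=np.linalg.norm(g);o=np.array([pT,pW+q[2],pZ+q[1]])
    k=abs(best.fun)<.8;al=(p[k]-o)@g;L=np.percentile(al,99.5)
    print('rod phi %.1f off z %.2f W %.2f slopeW %.3f'%(np.degrees(q[0]),q[1],q[2],q[3]),'n',len(p),k.sum(),'along',np.percentile(al,[1,50]).round(1),L.round(1))
    # tip: last points near the axis
    near=abs(best.fun)<3;al=(p-o)@g;al=al[near&(al<130)];L2=np.percentile(al,99.7);tip=o+g*L2
    print('L2 %.1f'%L2,'tip t,W,z',tip.round(1),'e %.1f u %.1f'%(.866*tip[0]+.5*tip[2],-.5*tip[0]+.866*tip[2]))
if __name__=='__main__': run(sys.argv[1])
E
python3 wfit.py w10
```

```text
t: 26.55
ee_pos: [0.5785, -0.104, 0.1291]
orientation: [-3.141, -0.0, 1.889]
contact_force: [0.0, 0.7, -0.6]
finger_gap: 0.154
grasp_force: 30.0
pinch t -125.5 W 0.0 z 60.6 F [ 0.   0.7 -0.6]
mouth face px 464 e [-8.6  1.4  9.7] W [-8.4  0.6  9.6] u med -0.72
 tube side W [-8.3  0.6  9. ]  e max 9.9
rod phi 31.0 off z 17.44 W 1.24 slopeW -0.019 n 2432 992 along [31.9 60.1] 120.6
L2 120.2 tip t,W,z [-22.4  -1.   16.2] e -11.3 u 25.2
```

```bash
sed -i 's/m=(T>pT+25).*/ab=T-pT; m=(ab>52)\&(ab<120)\&(abs(W-pW)<6)\&(Z<pZ-ab*LO+8)\&(Z>pZ-ab*HI-8)\&~br\&(zz["d"]>0)/; s/^def run/LO,HI=.3,.7\ndef run/; s/return np.linalg.norm(np.cross(p-o,g),axis=1)-4.5/return np.r_[np.linalg.norm(np.cross(p-o,g),axis=1)-4.5, ]/' wfit.py
sed -i "s/loss='cauchy',f_scale=.3/bounds=([0,-6,-4,-.1],[1.4,6,4,.1]),loss='cauchy',f_scale=.3/" wfit.py
cat >> wfit.py <<'E'
    C=cloud(sys.argv[1]);s=ctrl.get_state();pin=s['ee_pos']+[0,0,.0188];t=np.array([-.3123,.95,0]);P=np.array([.95,.3123,0]);D=(C-pin)*1e3
    f=D@t;w=D@P;h=D[...,2]
    for lo in range(46,124,6):
        k=(f>=lo)&(f<lo+6)&(abs(w)<6)&(h<-.3*f+12)&(h>-.7*f-8)
        if k.sum():print(lo+3,k.sum(),np.percentile(h[k],[5,50,95]).round(1),'w',np.percentile(w[k],[5,50,95]).round(1))
E
python3 wfit.py w11
```

```text
File "wfit.py", line 30
    C=cloud(sys.argv[1]);s=ctrl.get_state();pin=s['ee_pos']+[0,0,.0188];t=np.array([-.3123,.95,0]);P=np.array([.95,.3123,0]);D=(C-pin)*1e3
IndentationError: unexpected indent
```

```bash
sed -i "s/^if __name__=='__main__': run(sys.argv\[1\])/if __name__=='__main__':\n    run(sys.argv[1])/" wfit.py; python3 wfit.py w11
```

```text
pinch t -125.2 W 0.1 z 60.7 F [ 0.6 -0.6 -0.8]
mouth face px 468 e [-8.6  1.2  9.6] W [-8.4  0.6  9.7] u med -0.68
 tube side W [-8.4  0.7  9. ]  e max 10.0
rod phi 28.8 off z 4.00 W -0.23 slopeW -0.002 n 1266 1044 along [58.1 83.7] 112.1
L2 113.8 tip t,W,z [-25.4  -0.4   9.9] e -17.1 u 21.3
49 213 [-11.8  -8.9  -7.2] w [-5.2 -0.1  5.4]
55 234 [-25.6 -21.5  -8.7] w [-4.9 -0.4  3.7]
61 152 [-27.8 -25.6 -23.3] w [-4.3 -0.4  3.5]
67 152 [-31.2 -28.8 -26.3] w [-4.3 -0.1  3.5]
73 140 [-34.7 -32.3 -29.8] w [-4.4 -0.7  3.5]
79 154 [-38.3 -35.3 -33.1] w [-4.4 -0.4  3.6]
85 145 [-41.7 -38.8 -36.4] w [-4.5 -0.7  3.6]
91 139 [-44.8 -41.9 -39.7] w [-4.5 -0.7  3.6]
97 119 [-47.5 -45.1 -42.8] w [-3.9 -0.1  3. ]
103 19 [-49.6 -48.2 -47.3] w [-2.7 -0.8  1.8]
115 13 [-67.3 -66.  -64.8] w [-2.4  0.5  2.8]
121 152 [-69.8 -65.2 -63.1] w [-5.4  0.2  5.8]
```

Now the wrist fit is clean: rod 28.8° down, and tip at (+99.9, −50.7) mm from the pinch, 4 mm shorter than I assumed. I'll retry with those values.

```bash
python3 -m handwheel '{"linear":[[0,0.02,-0.17],[0.28,0,0.15],[0.28,0,0.15],[0.28,0,0.16],[0.2,0,0.11],[0,0,0],[0,0,0]],"spin":[0,0,0,0,0,0,0]}'
python3 wfit.py w12 | head -5
```

```text
t: 27.35
ee_pos: [0.571, -0.0786, 0.1194]
orientation: [-3.142, 0.0, 1.89]
contact_force: [0.0, -0.7, -1.0]
finger_gap: 0.153
grasp_force: 30.0
pinch t -99.0 W 0.8 z 50.9 F [ 0.  -0.7 -1. ]
mouth face px 361 e [-6.3  4.5  9.8] W [-8.3  0.7  9.7] u med -0.67
 tube side W [-8.8  0.1  9.6]  e max 10.1
rod phi 28.5 off z 3.46 W -0.30 slopeW -0.001 n 1269 1036 along [58.1 83.4] 112.2
L2 113.9 tip t,W,z [ 1.1  0.3 -0. ] e 0.9 u -0.6
```

```bash
python3 -m handwheel '{"linear":[[0.1,0,0.06],[0.08,0,0.05],[0,0,0],[0,0,0]],"spin":[0,0,0,0]}'
python3 wfit.py w13 | head -5
```

```text
t: 27.8
ee_pos: [0.5695, -0.0745, 0.1166]
orientation: [-3.142, -0.0, 1.889]
contact_force: [-0.9, 0.7, -1.5]
finger_gap: 0.155
grasp_force: 30.0
pinch t -94.7 W 0.7 z 48.1 F [-0.9  0.7 -1.5]
mouth face px 367 e [-6.5  4.2  9.9] W [-8.4  1.2  9.6] u med -0.67
 tube side W [-8.7  0.6  9.7]  e max 10.2
rod phi 28.6 off z 3.69 W -0.47 slopeW 0.001 n 1259 1035 along [58.2 83.6] 111.7
L2 113.3 tip t,W,z [ 4.8  0.3 -2.4] e 3.0 u -4.5
```

```bash
cat > plan.py <<'E'
import numpy as np
def pinch(ph,d,ee,c=3.25,L=111.7):
    a=np.radians(ph);g=np.array([np.cos(a),-np.sin(a)]);n=np.array([np.sin(a),np.cos(a)])
    return np.array([.866*ee+.5*d,.5*ee-.866*d])-c*n-L*g
if __name__=='__main__':
    q0=np.array([-94.7,48.1])
    for s in [(32,6.5,3.8),(36,8,4),(40,9.5,4),(44,11,3.8),(48,13,3.5),(52,15.5,3),(56,19,2.2),(60,23,.7),(60,27,.5)]:
        q=pinch(*s);print(s,q.round(1),'x %.2f z %.2f'%tuple(np.array([1,-1])*(q-q0)/25));q0=q
E
python3 plan.py
```

```text
(32, 6.5, 3.8) [-89.9  52.7] x 0.19 z -0.18
(36, 8, 4) [-84.8  58.1] x 0.20 z -0.22
(40, 9.5, 4) [-79.4  63.1] x 0.21 z -0.20
(44, 11, 3.8) [-73.8  67.6] x 0.23 z -0.18
(48, 13, 3.5) [-67.6  71.3] x 0.25 z -0.15
(52, 15.5, 3) [-61.   74.1] x 0.27 z -0.11
(56, 19, 2.2) [-53.8  75.4] x 0.29 z -0.05
(60, 23, 0.7) [-46.6  75.5] x 0.29 z -0.00
(60, 27, 0.5) [-44.7  72. ] x 0.07 z 0.14
```

```bash
python3 -m handwheel '{"linear":[[0.1,0,-0.09],[0.1,0,-0.09],[0.1,0,-0.11],[0.1,0,-0.11],[0,0,0],[0,0,0]],"spin":[0,0,0,0,0,0]}'
sed -i 's/^LO,HI=.*/LO,HI=.5,1.1/' wfit.py; python3 wfit.py w14 | head -5
```

```text
t: 28.45
ee_pos: [0.5668, -0.0653, 0.1271]
orientation: [3.141, 0.001, 1.889]
contact_force: [2.1, -4.1, -1.4]
finger_gap: 0.153
grasp_force: 30.0
pinch t -85.1 W 1.0 z 58.6 F [ 2.1 -4.1 -1.4]
mouth face px 304 e [-6.4  3.6  9.7] W [-8.5  0.4  9.8] u med -0.74
 tube side W [-8.9  0.3  9.6]  e max 10.3
rod phi 35.5 off z 2.99 W -0.44 slopeW 0.001 n 1132 898 along [61.6 86.1] 145.0
L2 109.0 tip t,W,z [ 3.7  0.7 -1.7] e 2.4 u -3.3
```

```bash
python3 -m handwheel '{"linear":[[0.1,0,-0.1],[0.11,0,-0.1],[0.11,0,-0.09],[0.12,0,-0.09],[0.12,0,-0.08],[0.13,0,-0.07],[0,0,0]],"spin":[0,0,0,0,0,0,0]}'
sed -i 's/^LO,HI=.*/LO,HI=.8,1.5/' wfit.py; python3 wfit.py w15 | head -5
```

```text
t: 29.2
ee_pos: [0.5613, -0.0486, 0.1402]
orientation: [3.141, 0.001, 1.889]
contact_force: [1.0, -4.1, -1.8]
finger_gap: 0.148
grasp_force: 30.0
pinch t -67.5 W 0.9 z 71.7 F [ 1.  -4.1 -1.8]
mouth face px 244 e [-6.2  4.2  9.9] W [-8.6  0.2  9.8] u med -0.54
 tube side W [-8.9  0.2  9.8]  e max 10.2
rod phi 44.2 off z -4.30 W -0.45 slopeW 0.001 n 710 409 along [68.7 84.2] 133.4
L2 99.5 tip t,W,z [ 3.9  0.6 -2. ] e 2.4 u -3.7
```

```bash
python3 -m handwheel '{"linear":[[0.13,0,-0.06],[0.14,0,-0.05],[0.14,0,-0.03],[0.15,0,-0.02],[0,0,0]],"spin":[0,0,0,0,0]}'
python3 -m handwheel '{"linear":[[0.14,0,0],[0.15,0,0],[0.04,0,0.07],[0.03,0,0.07],[0,0,0],[0,0,0]],"spin":[0,0,0,0,0,0]}'
sed -i 's/^LO,HI=.*/LO,HI=1.1,2.1/;s/ab>52/ab>30/' wfit.py; python3 wfit.py w16 | head -5
```

```text
t: 29.75
ee_pos: [0.5566, -0.0352, 0.1438]
orientation: [-3.142, 0.0, 1.889]
contact_force: [2.2, -2.6, -2.0]
finger_gap: 0.153
grasp_force: 30.0
t: 30.35
ee_pos: [0.5535, -0.0266, 0.1401]
orientation: [-3.141, -0.001, 1.889]
contact_force: [1.1, -1.7, -4.0]
finger_gap: 0.148
grasp_force: 30.0
pinch t -44.2 W 0.5 z 71.6 F [ 1.1 -1.7 -4. ]
mouth face px 223 e [-6.3  4.2 10. ] W [-8.6  0.5  9.6] u med -0.72
 tube side W [-9.   0.5  9.8]  e max 10.4
rod phi 54.4 off z 6.00 W 1.08 slopeW -0.007 n 1166 288 along [46.9 82.8] 203.7
L2 125.9 tip t,W,z [ 29.2   0.7 -24.7] e 12.9 u -36.0
```

```bash
python3 -m handwheel '{"linear":[[0.08,0,0.14],[0.08,0,0.14],[0.08,0,0.14],[0.08,0,0.14],[0,0,0]],"spin":[0,0,0,0,0]}'
python3 -m handwheel '{"linear":[[0.08,0,0.14],[0.08,0,0.14],[0.04,0,0.07],[0,0,0],[0,0,0]],"spin":[0,0,0,0,0]}'; python3 rel.py|head -1
```

```text
t: 30.9
ee_pos: [0.5509, -0.0188, 0.1258]
orientation: [-3.141, -0.0, 1.889]
contact_force: [1.0, -1.5, -2.8]
finger_gap: 0.149
grasp_force: 30.0
t: 31.4
ee_pos: [0.5496, -0.0143, 0.1175]
orientation: [-3.141, -0.0, 1.889]
contact_force: [0.4, -0.6, -3.2]
finger_gap: 0.153
grasp_force: 30.0
pinch rel mouth mm t -31.3 z 49.0 P 0.5 psi 108.25 F [ 0.4 -0.6 -3.2]
```

```bash
python3 -m handwheel '{"linear":[[0.04,0,0.07],[0.04,0,0.07],[0.02,0,0.035],[0,0,0]],"spin":[0,0,0,0]}'
python3 -m handwheel '{"linear":[[0.02,0,0.035],[0.02,0,0.035],[0,0,0]],"spin":[0,0,0]}'; python3 rel.py|head -1
```

```text
t: 31.8
ee_pos: [0.5489, -0.0119, 0.1131]
orientation: [-3.141, -0.0, 1.889]
contact_force: [-0.1, -0.5, -1.7]
finger_gap: 0.152
grasp_force: 30.0
t: 32.1
ee_pos: [0.5486, -0.011, 0.1114]
orientation: [-3.142, -0.0, 1.889]
contact_force: [0.6, -0.4, -2.4]
finger_gap: 0.152
grasp_force: 30.0
pinch rel mouth mm t -27.8 z 42.9 P 0.7 psi 108.25 F [ 0.6 -0.4 -2.4]
```

```bash
python3 -m handwheel '{"linear":[[0.02,0,0.035],[0.02,0,0.035],[0,0,0]],"spin":[0,0,0]}'
python3 -m handwheel '{"linear":[[0.02,0,0.035],[0.02,0,0.035],[0,0,0]],"spin":[0,0,0]}'; python3 rel.py|head -1
```

```text
t: 32.4
ee_pos: [0.5483, -0.01, 0.1097]
orientation: [-3.142, -0.0, 1.889]
contact_force: [1.0, -0.2, -2.4]
finger_gap: 0.153
grasp_force: 30.0
t: 32.7
ee_pos: [0.5482, -0.0094, 0.1085]
orientation: [3.141, 0.001, 1.889]
contact_force: [-1.1, -4.2, 7.2]
finger_gap: 0.154
grasp_force: 30.0
pinch rel mouth mm t -26.2 z 40.0 P 0.8 psi 108.26 F [-1.1 -4.2  7.2]
```

```bash
python3 -m handwheel '{"linear":[[0.02,0,0.035],[0.01,0,0.017],[0,0,0],[0,0,0]],"spin":[0,0,0,0]}'; python3 rel.py|head -1; python3 - <<'E'
from fit import *
snap('wrist','w17');C=cloud('w17');M=np.array([.5393,.0152,.0873]);t=np.array([-.3123,.95,0]);P=np.array([.95,.3123,0]);D=(C-M)*1e3;T=D@t;W=D@P;Z=D[...,2];e=.866*T+.5*Z;u=-.5*T+.866*Z
for lo in np.arange(-6,16,1.5):
    k=(u>=lo)&(u<lo+1.5)&(e>2)&(e<20)&(abs(W)<18)
    if k.sum():print(lo,k.sum(),'e max',np.percentile(e[k],97).round(1),'W',np.percentile(W[k],[3,97]).round(1))
E
```

```text
t: 33.1
ee_pos: [0.5484, -0.0094, 0.1082]
orientation: [3.14, 0.002, 1.89]
contact_force: [-5.8, -10.4, 26.2]
finger_gap: 0.152
grasp_force: 30.0
pinch rel mouth mm t -26.2 z 39.7 P 0.9 psi 108.27 F [ -5.8 -10.4  26.2]
-6.0 44 e max 10.4 W [-7.8  8.8]
-4.5 37 e max 10.2 W [-7.1  8.2]
-3.0 18 e max 10.0 W [-4.3  5.5]
-1.5 4 e max 10.4 W [-0.9  5.3]
0.0 41 e max 12.0 W [-12.2  13.4]
1.5 73 e max 12.3 W [-11.6  12.6]
3.0 73 e max 12.1 W [-10.8  12. ]
4.5 125 e max 11.7 W [-11.4  12.7]
6.0 232 e max 11.4 W [-10.   10.6]
7.5 38 e max 7.3 W [-6.   7.4]
9.0 44 e max 5.5 W [-6.1  6.7]
10.5 39 e max 4.7 W [-6.   7.1]
12.0 38 e max 5.1 W [-6.   6.7]
13.5 43 e max 4.9 W [-5.4  7.1]
15.0 37 e max 5.0 W [-6.   7.1]
```

The collar covers the mouth (u 0–6 mm) with about 28 N of stop force. Drawing the rod right out, then I'll level it against the tube's far rim.

```bash
python3 -m handwheel '{"linear":[[-0.04,0,-0.07],[-0.1,0,-0.173],[-0.2,0,-0.346],[-0.25,0,-0.433],[-0.25,0,-0.433],[-0.25,0,-0.433],[-0.25,0,-0.433],[-0.25,0,-0.433],[-0.1,0,-0.173],[0,0,0]],"spin":[0,0,0,0,0,0,0,0,0,0]}'; python3 rel.py|head -1; sed -i 's/^LO,HI=.*/LO,HI=1.2,2.2/;s/ab>30/ab>18/' wfit.py; python3 wfit.py w18 | tail -n +4
```

```text
t: 34.15
ee_pos: [0.5614, -0.049, 0.1806]
orientation: [3.141, 0.001, 1.889]
contact_force: [-0.5, -0.1, -1.3]
finger_gap: 0.155
grasp_force: 30.0
pinch rel mouth mm t -67.9 z 112.1 P 1.0 psi 108.22 F [-0.5 -0.1 -1.3]
rod phi 59.2 off z 4.73 W 0.20 slopeW -0.003 n 1241 574 along [29.3 78.4] 229.8
L2 110.9 tip t,W,z [-11.1   0.8  21.6] e 1.1 u 24.3
```

```bash
python3 -m handwheel '{"linear":[[0.4,0,-0.24],[0.43,0,-0.24],[0.2,0,0.35],[0.3,0,0.52],[0.3,0,0.52],[0.26,0,0.45],[0,0,0],[0,0,0]],"spin":[0,0,0,0,0,0,0,0]}'; python3 rel.py|head -1
python3 - <<'E'
import numpy as np
R=np.array([8.7,5.]);q0=np.array([-20.6,78.1])
for ph in (60,57,50,43,36,29,22,15,8,2,-2):
    a=np.radians(ph);g=np.array([np.cos(a),-np.sin(a)]);n=np.array([np.sin(a),np.cos(a)])
    q=R+1.2*n-78*g;print(ph,q.round(1),'x %.2f z %.2f'%tuple(np.array([1,-1])*(q-q0)/25));q0=q
E
```

```text
t: 35.0
ee_pos: [0.5462, -0.0035, 0.1458]
orientation: [-3.141, -0.0, 1.89]
contact_force: [0.5, -0.6, -1.4]
finger_gap: 0.149
grasp_force: 30.0
pinch rel mouth mm t -20.0 z 77.3 P 0.7 psi 108.28 F [ 0.5 -0.6 -1.4]
60 [-29.3  73.1] x -0.35 z 0.20
57 [-32.8  71.1] x -0.14 z 0.08
50 [-40.5  65.5] x -0.31 z 0.22
43 [-47.5  59.1] x -0.28 z 0.26
36 [-53.7  51.8] x -0.25 z 0.29
29 [-58.9  43.9] x -0.21 z 0.32
22 [-63.2  35.3] x -0.17 z 0.34
15 [-66.3  26.3] x -0.13 z 0.36
8 [-68.4  17. ] x -0.08 z 0.37
2 [-69.2   8.9] x -0.03 z 0.32
-2 [-69.3   3.5] x -0.00 z 0.22
```

```bash
python3 -m handwheel '{"linear":[[-0.18,0,0.09],[-0.18,0,0.09],[-0.14,0,0.08],[-0.16,0,0.11],[-0.15,0,0.11],[0,0,0]],"spin":[0,0,0,0,0,0]}'; python3 rel.py|head -1
python3 -m handwheel '{"linear":[[-0.14,0,0.13],[-0.14,0,0.13],[-0.13,0,0.14],[-0.12,0,0.15],[0,0,0]],"spin":[0,0,0,0,0]}'; python3 rel.py|head -1; sed -i 's/^LO,HI=.*/LO,HI=.4,1.2/;s/ab>18/ab>46/' wfit.py; python3 wfit.py w19 | tail -n +4
```

```text
t: 35.6
ee_pos: [0.5529, -0.0236, 0.1338]
orientation: [3.141, 0.0, 1.888]
contact_force: [-0.4, -0.4, 0.6]
finger_gap: 0.153
grasp_force: 30.0
pinch rel mouth mm t -41.1 z 65.3 P 0.8 psi 108.2 F [-0.4 -0.4  0.6]
t: 36.1
ee_pos: [0.5569, -0.0359, 0.12]
orientation: [3.142, 0.0, 1.889]
contact_force: [1.3, 0.6, 1.1]
finger_gap: 0.153
grasp_force: 30.0
pinch rel mouth mm t -54.1 z 51.5 P 0.7 psi 108.23 F [1.3 0.6 1.1]
rod phi 35.6 off z 2.21 W -0.32 slopeW -0.000 n 1485 879 along [55.5 79.5] 108.1
L2 109.7 tip t,W,z [ 35.1   0.4 -10.2] e 25.3 u -26.4
49 243 [-31.5 -27.3 -14.2] w [-4.5  0.   4.1]
55 151 [-35.8 -33.1 -30. ] w [-4.4  0.   3.8]
61 172 [-49.3 -37.8 -34.7] w [-5.3  0.   4.8]
67 143 [-45.8 -41.4 -39. ] w [-4.5  0.   4. ]
73 137 [-49.  -45.9 -42.9] w [-4.5 -0.6  4. ]
79 140 [-54.1 -50.  -46.9] w [-4.6 -0.3  4. ]
85 118 [-57.2 -54.1 -51.4] w [-4.1 -0.3  3.5]
91 43 [-59.9 -57.6 -55.8] w [-2.7  0.   2.7]
```

```bash
python3 -m handwheel '{"linear":[[-0.11,0,0.16],[-0.1,0,0.16],[-0.09,0,0.17],[-0.08,0,0.17],[-0.07,0,0.18],[-0.06,0,0.18],[-0.05,0,0.18],[-0.03,0,0.19],[0,0,0]],"spin":[0,0,0,0,0,0,0,0,0]}'; python3 rel.py|head -1
python3 -m handwheel '{"linear":[[-0.02,0,0.16],[-0.01,0,0.14],[0,0,0.08],[0,0,0]],"spin":[0,0,0,0]}'; python3 rel.py|head -1; sed -i 's/^LO,HI=.*/LO,HI=-.1,.15/;s/\[0,-6,-4,-.1\]/[-.2,-6,-4,-.1]/;s/radians(\[15/radians([0,15/' wfit.py; python3 wfit.py w20 | tail -n +4
```

```text
t: 37.05
ee_pos: [0.5611, -0.0496, 0.0847]
orientation: [-3.141, -0.0, 1.889]
contact_force: [0.6, 0.6, 1.2]
finger_gap: 0.151
grasp_force: 30.0
pinch rel mouth mm t -68.3 z 16.2 P 0.5 psi 108.24 F [0.6 0.6 1.2]
t: 37.45
ee_pos: [0.5615, -0.0503, 0.0756]
orientation: [-3.141, -0.0, 1.889]
contact_force: [1.1, -1.1, 2.1]
finger_gap: 0.152
grasp_force: 30.0
pinch rel mouth mm t -69.1 z 7.1 P 0.6 psi 108.24 F [ 1.1 -1.1  2.1]
rod phi 2.6 off z 4.36 W -0.20 slopeW -0.002 n 2442 1959 along [52.2 82.1] 110.3
L2 111.6 tip t,W,z [42.4  0.2  6.4] e 40.0 u -15.7
49 10 [-11.2  -6.6  -3.6] w [-5.8  4.8  5.7]
61 10 [-11.7 -10.9 -10.2] w [-5.6  5.1  5.9]
67 48 [-15.5 -10.9  -9.2] w [-5.6  4.9  5.8]
73 18 [-20.6 -16.9 -13.6] w [-5.7  5.2  6. ]
85 39 [-21.9 -18.3 -13.4] w [-5.6  4.9  5.9]
91 28 [-33.4 -29.1 -24.3] w [-5.9  5.1  5.8]
97 27 [-32.8 -31.1 -29.2] w [-5.9  5.1  5.7]
103 23 [-29.4 -27.5 -27. ] w [4.9 5.5 6. ]
121 2 [-86.8 -86.1 -85.5] w [5.7 5.8 5.8]
```

```bash
python3 -m handwheel '{"linear":[[0,0,0.07],[0,0,0.08],[0,0,0],[0,0,0]],"spin":[0,0,0,0]}'; python3 wfit.py w21 | sed -n 4,5p
python3 -m handwheel '{"linear":[[0,0,-0.1],[0,0,-0.4],[0,0,-0.7],[0,0,-0.8],[0,0,-0.8],[0,0,-0.5],[0,0,-0.2],[0,0,0],[0,0,0],[0,0,0]],"spin":[0,0,0,0,0,0,0,0,0,0]}'; python3 wfit.py w22 | sed -n 4,5p;  python3 rel.py|head -1
```

```text
t: 37.9
ee_pos: [0.5616, -0.0503, 0.0721]
orientation: [-3.142, -0.0, 1.889]
contact_force: [1.3, -1.6, 1.7]
finger_gap: 0.149
grasp_force: 30.0
rod phi 0.1 off z 4.56 W -0.25 slopeW -0.002 n 2559 2106 along [52.1 83.1] 110.5
L2 111.6 tip t,W,z [42.5  0.3  7.9] e 40.7 u -14.4
t: 38.95
ee_pos: [0.5611, -0.0502, 0.1588]
orientation: [-3.14, -0.001, 1.889]
contact_force: [0.9, -0.3, -1.5]
finger_gap: 0.149
grasp_force: 30.0
rod phi 0.3 off z 4.57 W -0.46 slopeW 0.001 n 2570 2084 along [52.2 83.1] 110.3
L2 111.7 tip t,W,z [42.8 -0.  94.2] e 84.2 u 60.2
pinch rel mouth mm t -69.0 z 90.4 P 0.3 psi 108.24 F [ 0.4  0.5 -0.9]
```

```bash
python3 -m handwheel '{"linear":[[0,0,-0.2],[0,0,-0.32],[0,0,-0.2],[0,0,0],[0,0,0],[0,0,0],[0,0,0],[0,0,0],[0,0,0],[0,0,0]],"spin":[0,0,0,0,0,0,0,0,0,0]}'; python3 wfit.py w23 | sed -n 4,5p
python3 - <<'E'
from h import *
for c in('top','side'):
    snap(c,c+'9');a=load(c+'0')['im'].astype(int);b=load(c+'9')['im'].astype(int);d=abs(a-b).sum(2)
    for n,p in {'sprocket':(.686,.076,.02),'gear':None,'cup':None,'carr':None}.items(): pass
    R={'top':{'sprocket':(260,185,14),'gear':(219,167,12),'cup':(173,188,22),'carriage':(300,165,12)},'side':{'sprocket':(240,243,16),'gear':(205,285,14),'cup':(224,336,30),'carriage':(225,203,13)}}[c]
    print(c,{n:(int((d[v-r:v+r,u-r:u+r]>60).sum()),4*r*r) for n,(u,v,r) in R.items()})
C=cloud('side9');m=(abs(C[...,0]-.535)<.06)&(abs(C[...,1]+.28)<.055)&(C[...,2]>.03)&(C[...,2]<.08);print('coil top',m.sum(),C[m].min(0).round(3),C[m].max(0).round(3))
k=m&(C[...,2]>.038);print(np.percentile(C[k][:,2],[5,50,95]))
s=ctrl.get_state();print(abs(s['qvel']).max(),s['t'],s['ee_pos'])
E
```

```text
t: 40.0
ee_pos: [0.5616, -0.0503, 0.1776]
orientation: [-3.142, -0.0, 1.889]
contact_force: [-0.7, -0.5, -1.5]
finger_gap: 0.151
grasp_force: 30.0
rod phi 0.4 off z 4.65 W -0.38 slopeW -0.000 n 2560 2079 along [52.3 83.1] 110.5
L2 111.6 tip t,W,z [ 42.5   0.3 113. ] e 93.3 u 76.6
top {'sprocket': (54, 784), 'gear': (0, 576), 'cup': (0, 1936), 'carriage': (267, 576)}
side {'sprocket': (0, 1024), 'gear': (0, 784), 'cup': (0, 3600), 'carriage': (0, 676)}
coil top 135 [ 0.513 -0.294  0.03 ] [ 0.546 -0.246  0.047]
[0.03837223 0.04301014 0.04620408]
0.0016165830967492217 40.15 [ 0.56155586 -0.05025706  0.1776295 ]
```

Side view: all four bystanders unchanged (the differences in the top view look like the arm or its shadow). The coil's top is level at about 43 mm, inside the tray. The gauge is level to 0.4° with its axis about 20 cm up, and still.

```bash
python3 -c "
from rig import ctrl
print(ctrl.finish_job())"
```

```text
the job is handed in; nothing more can be done
None
```

The job is handed in at 40 s of the 64 s allowed: the coil stands upright in the tray, the gauge went down until its collar stopped on the tube's mouth and was drawn right out, and it is held still, level to about 0.4° and 20 cm up, with the sprocket, gear, cup and carriage unchanged in the side view.

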